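# Snug up a tin rack: loosen the set screw, slide the stop collar, lock it

## Task

Close up the adjustable rack so that the tin and the jar in it can no longer rattle: loosen the thumbscrew on the sliding stop, slide the stop gently along its rod until tin and jar stand snug and lightly sprung against the far end pad, then tighten the thumbscrew fully again and let go. Do not force the stop along while its screw is tight, do not squeeze the row hard, and leave the other things on the worktop alone.

Things in the scene. Friction and masses are not known exactly. Their poses are not given: they have to be found in the camera images.
- rack: Wooden board 150 (x) x 410 (y: -190 to +220) x 12 mm, fixed; origin at its underside; +y runs along the rod from sliding stop to far pad. Ridged 12 mm steel rod along y at x=-50, z=42 mm. Tin and jar stand at x=+20 mm between low rails (tops z=27). At the +y end a plate (top z=78) holds a rubber pad on a spring (1.5 N/mm, 10 mm travel); its face is at y=+122 to +160 mm, different each time.
- stop_face (a point): Middle of the face of the sliding stop's push plate (120 x 42 mm) that meets the row, looking along rack +y; 45 mm ahead (+y) of the screw's axis, 70 mm behind (+x) the rod. Push the row with about 9 to 11 N before tightening: some is lost on letting go. Left with under 2 N it rattles, over 14 N is too hard; 20 N at any moment dents it.
- stop_body (a joint): Travel of the sliding stop (34 mm collar on the rod plus push plate) along rack +y, in m, -0.03 to 0.13; starts at 0. Loose, it slides with 1 to 2 N drag; pushing tin and jar along the board adds some 1 to 4 N before the pad is reached. The spring pushes it back if it is let go before the screw is tight.
- screw_grip (a point): Grip point on the axis of the thumbscrew that stands upright on the stop's collar, 116 mm above the worktop: middle of a black plastic wing bar 32 mm long (this point's x), 10 mm thick (its y: pinch it so), 30 mm tall, its top 12 mm above the point. The rest of the stop is under 70 mm high.
- screw (a joint): Turn of the thumbscrew (rad): 0 = fully tight, a hard end; grows counter-clockwise seen from above (loosening), to 2.6. Starts tight, at 0 to 0.1; tight means under 0.15. Takes 0.1 to 0.2 N m, rises 3 mm per rad. Its tip drops between the rod's ridges (4 mm apart): it holds below 0.4, is free above 0.6, and when tightened draws the stop up to 2 mm either way (stalls on a ridge: shift it 1 mm).
- tin: Short food tin, 75 mm diameter, 58 mm tall, origin under its centre; stands in the rack's row, next to the stop or next to the pad. At first there are gaps of some mm between tin, jar and pad.
- jam: Jam jar, not quite round, 62 to 68 mm wide, 84 mm tall, origin under its centre; the other one of the row.
- butter: Butter tub 96 x 137 x 53 mm behind the rack; bystander.
- salt: Salt shaker 44 mm diameter, 90 mm tall, in front of the rack; bystander.
- mug: Mug with handle, 92 x 127 x 95 mm, behind the rack; bystander.
There are look-alikes about, which are no part of the job. Leave any orange or red look-alike of the tin alone.

How it is judged:
On the way, in this order (a step that is already met when the one before it is completed fails the run):
1. the thumbscrew is loosened (turned past 0.6 rad) before the stop has been shifted (still within 6 mm of its start) (value of joint screw above 0.6 rad and distance of stop_face from where it was at the start of the episode below 0.006 m), for 0.1 s.
2. with the screw loose (over 0.4 rad), the stop has been slid on by 20 mm or more and presses the row with 2 to 14 N (value of joint screw above 0.4 rad and distance of stop_face from where it was at the start of the episode above 0.02 m and (contact force between stop_body and tin above 2 N or contact force between stop_body and jam above 2 N) and contact force between stop_body and tin below 14 N and contact force between stop_body and jam below 14 N), for 0.1 s.
At the end, for the whole second after the job is handed in: The thumbscrew is tight (under 0.15 rad), the stop stands still, 20 mm or more from where it started, and presses the row against the far pad with 2 to 14 N; tin and jar stand upright (within 0.1 rad) on the board in the row (centres within 15 mm of its middle line) (value of joint screw below 0.15 rad and velocity of joint stop_body below 0.005 m/s and distance of stop_face from where it was at the start of the episode above 0.02 m and (contact force between stop_body and tin above 2 N or contact force between stop_body and jam above 2 N) and contact force between stop_body and tin below 14 N and contact force between stop_body and jam below 14 N and angle between each of tin, jam's own z axis and vertical below 0.1 rad and z of each of tin, jam in the frame of rack below 0.02 m and x of tin in the frame of rack between 0.005 and 0.035 m and x of jam in the frame of rack between 0.005 and 0.035 m); the robot touches nothing.
It fails at once if the row is squeezed with more than 20 N (contact force between stop_body and tin above 20 N or contact force between stop_body and jam above 20 N).
It fails at once if the butter tub, salt shaker or mug is moved by more than 20 mm (distance of any of butter, salt, mug from where it was at the start of the episode above 0.02 m).
It fails at once if tin or jar is tipped (over 0.35 rad) (angle between any of tin, jam's own z axis and vertical above 0.35 rad).
It also fails if it takes over 58 s, if anything falls off the work surface, if the arm or the gripper's body presses on something with over 40 N, if the wrist force passes 120 N, or if a joint passes its speed limit or range.

## Robot

A 6-joint arm with a two-finger parallel gripper is mounted at the origin on a cart in front of the work surface, level with it; the furniture and walls round the work are solid. World frame = base frame: x ahead of the robot, y to its left, z up, the work surface at z = 0. Lengths are in m, angles in rad, forces in N, time in s.
With the tool pointing down it reaches from about 0.25 to 0.725 m from the base axis. Payload 4 kg.
Tool frame: the origin (TCP) lies midway between the tips of the shut fingers; the grasp point (between the pads) lies 19 mm behind it (r.grip_depth is the distance from the TCP to the grasp point, in m); z points along the fingers, y is the line along which they close (so a half turn about z gives the same grasp; the last joint's range is limited). The gripper opens to 85 mm and grips with 20 to 120 N. Pads are 22 mm wide; open, the fingers measure 114 mm over their backs; the gripper's body (76 mm by 85 mm) begins 54 mm behind the grasp point. The pads swing forward as they close: fully open they stand 13 mm farther back than shut.
Start: joints at [1.187, 0.241, 0.005, 1.335, 0, 1.571], TCP at [0.187, 0.464, 0.231] pointing down, gripper open.
Joint ranges: [-2.72, 2.72], [-1.05, 1.87], [-1.09, 1.28], [-1.99, 2.15], [-1.42, 1.44], [-3.14, 3.14]. Speed limits (rad/s): [2.79, 2.79, 3.14, 3.14, 3.14, 3.14].

## Interface

Orientations are given as [roll, pitch, yaw] about the fixed x, y, z axes, in that order (R = Rz(yaw) Ry(pitch) Rx(roll)).
In Python, from station import r gives the robot as it stands. The module is installed in compiled form; this text tells all that it offers.
- The arm moves only by the shell command python3 -m creep 'ROWS' [OPENING]. ROWS is text: rows parted by semicolons, each of 6 numbers parted by spaces: the shift along the tool's x, y, z in mm, then the turn, a rotation vector about the tool's x, y, z in rad. In form: dx dy dz rx ry rz; .... A call has 1 to 8 rows; each row is the pose to reach, as a shift and turn from the pose commanded when the call began, along the tool's axes at that moment; what a row does not reach only later rows make up. A row lasts 1/12 s, in which the tool goes at most 41.7 mm and 7.16 degrees, less where a joint would pass 70% of its speed; a pose out of reach is approached as far as the arm can. A call with a gripper value outside its range is refused whole. OPENING is the finger opening in mm, from 0 to 85.4, set as the call begins (- or left out, the last holds). The fingers move at their own pace and stop on an object; the grip force is fixed at half the most. Time passes only in rows, so rows that repeat a pose let the fingers close. It gives the time, the measured TCP pose, the force, the opening and the grip force at its end, in the units of the state.
- r.get_obs(): the state, without advancing time (a new reading comes with each control period).
- r.read_camera(name): name is "scene" or "top" or "wrist"; returns a dict with "pixels" (420x560x3 uint8, blue, green, red), "z_map" (420x560 float32, m along the optical axis (not along the pixel's ray), 0 where there is no reading), "vfov" (degrees; the focal length in pixels is half the picture's height over the tangent of half this angle, whatever the lens; pixels are square), "cx", "cy" (the principal point, pixels), "world_from_camera" (4x4, takes a point from camera to world coordinates). Camera axes: x right, y up, looking along -z (the intrinsics and any distortion apply to the point x, -y, -z); pixel columns grow to the right and rows downward; lengths in m; the calibration is good to about 2 mm. A picture is of the moment at which its call begins.
- r.finish_job(): hands the job in; it is judged then, once.
The state is a dict: "time_s": time; "qpos": joint angles; "joint_velocities": joint speeds; "joint_torque": joint torques, N m; "ee_pos": TCP position; "orientation": TCP orientation; "ft_force": force on the tool from outside, world axes, zero at the start; "wrist_torque": the same for the moment, N m; "finger_gap": finger opening in m; "grasp_force": force on a finger pad.
Only numpy, scipy, OpenCV 4.12 (cv2) and the standard library are available. Lean on these libraries where they do the work, as an engineer would, in place of code of your own. Each camera call takes 0.05 s, during which the arm holds its last target. There are 200 camera calls.

## Working session

There is one attempt and no reset: what is moved stays moved. The work goes in short steps, Python scripts to look and compute and a shell command to move; the robot and the scene stay as the last step left them, time stands still between calls to the robot, and variables do not carry over. Pictures are saved under pics/ and viewed, at most 10 in all, crops included, and the job is handed in when it is done.

```bash
mkdir -p pics
cat > h.py <<'E'
import numpy as np, cv2
from station import r
def cam(n,save=None):
    c=r.read_camera(n)
    if save: cv2.imwrite('pics/'+save,c['pixels'])
    return c
def f(c): return 210/np.tan(np.radians(c['vfov'])/2)
def pts(c):
    z=c['z_map']; v,u=np.mgrid[:420,:560]; F=f(c)
    P=np.stack([(u-c['cx'])/F*z,-(v-c['cy'])/F*z,-z,np.ones_like(z)],-1)
    return (P@c['world_from_camera'].T)[...,:3]
E
python3 - <<'E'
from h import *
a=cam('scene','s.png');b=cam('top','t.png')
for c in (a,b): print({k:v for k,v in c.items() if k not in('pixels','z_map')})
print(r.get_obs());
E
```

```text
{'vfov': 46.84590697832742, 'cx': 281.79205082362216, 'cy': 212.53640522941632, 'world_from_camera': array([[ 0.71819174,  0.28350357, -0.63547333,  0.00352442],
       [-0.69570103,  0.31114029, -0.64745023, -0.51017925],
       [ 0.01416691,  0.90709286,  0.42069211,  0.49154534],
       [ 0.        ,  0.        ,  0.        ,  1.        ]])}
{'vfov': 44.423199657165966, 'cx': 283.9220298567427, 'cy': 217.69627830847773, 'world_from_camera': array([[ 0.02281662,  0.9932814 , -0.11345247,  0.43423008],
       [-0.99973387,  0.02228279, -0.00597139,  0.08857414],
       [-0.00340324,  0.11355852,  0.99352548,  1.31873325],
       [ 0.        ,  0.        ,  0.        ,  1.        ]])}
{'time_s': 0.1, 'qpos': array([ 1.18702348e+00,  2.41325923e-01,  3.86910308e-03,  1.33516165e+00,
       -2.21599868e-05,  1.57080066e+00]), 'joint_velocities': array([ 2.05816688e-04, -7.04942225e-05,  2.73636982e-03, -5.74446318e-04,
        5.70480620e-04,  4.90998764e-04]), 'joint_torque': array([-6.00293624e-04, -3.73137760e+01,  2.53009683e+01,  1.08616805e-02,
       -4.33660318e-05,  7.03668633e-06]), 'ee_pos': array([0.1870129 , 0.46312132, 0.23051168]), 'orientation': array([-3.13977051e+00,  2.21678464e-05,  2.75781552e+00]), 'ft_force': array([ 0.70471653,  0.40465149, -0.36806041]), 'wrist_torque': array([ 0.00224113, -0.04265847, -0.03559013]), 'grasp_force': 0.0, 'finger_gap': 0.08561414651522381}
```

View pics/t.png

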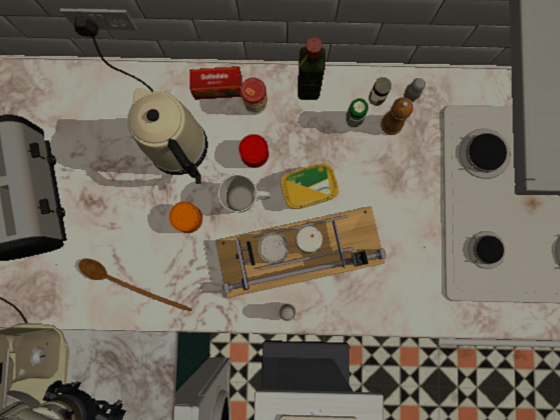

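View pics/s.png

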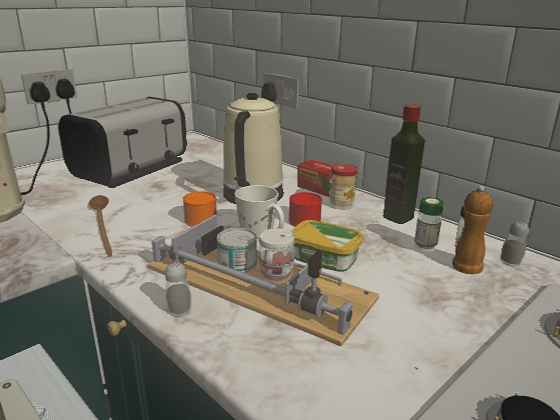

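The top view shows the rack at about (300,252), with the far pad at its left end (248,252). The stop's collar with the black screw wing is at (362,258), the jar at (309,238) and the tin at (272,247). The red (254,150) and orange (185,217) tins are look-alikes standing outside the rack. The scene view shows the same black wing upright at (316,264).

Run:
```python
from h import *
b=cam('top');P=pts(b);a=cam('scene');Q=pts(a)
# board
hsv=cv2.cvtColor(b['pixels'],cv2.COLOR_BGR2HSV)
v,u=np.mgrid[:420,:560]
roi=(u>195)&(u<395)&(v>195)&(v<305)
m=roi&(abs(P[...,2]-.012)<.006)&(hsv[...,1]>70)&(hsv[...,0]<25)
m=cv2.morphologyEx(m.astype(np.uint8),cv2.MORPH_CLOSE,np.ones((15,15)))>0
pp=P[m&(P[...,2]<.02)][:,:2].astype(np.float32)
rc=cv2.minAreaRect(pp);print('board',rc,cv2.boxPoints(rc))
print('z of board',np.median(P[m][:,2]), 'worktop', np.median(P[300:320,200:260,2]))
for n,X,c in(('top',P,b),('scene',Q,a)):
    w=(X[...,2]>.095)&(X[...,2]<.14)&(X[...,0]>.25)&(X[...,0]<.5)&(X[...,1]<.05)&(X[...,1]>-.2)&(c['pixels'].max(2)<70)
    p=X[w]; print(n,len(p), p.mean(0) if len(p) else 0,p.min(0),p.max(0)); print(np.argwhere(w).mean(0))
    if len(p)>5: print(cv2.minAreaRect(p[:,:2].astype(np.float32)))
    c2=c['pixels'].copy(); y,x=np.argwhere(w).mean(0).astype(int)
    cv2.imwrite(f'pics/crop_{n}.png',cv2.resize(c2[y-40:y+40,x-50:x+50],None,fx=4,fy=4,interpolation=cv2.INTER_CUBIC))
# rod points
w=roi&(P[...,2]>.04)&(P[...,2]<.055)
p=P[w]; print('rodish',len(p))
i=cv2.hconcat([cv2.imread('pics/crop_top.png'),cv2.imread('pics/crop_scene.png')]);cv2.imwrite('pics/crop.png',i)
```

```text
board ((0.534654974937439, 0.08518508076667786), (0.2329448014497757, 0.4504545032978058), 13.547255516052246) [[ 0.36866432  0.2768625 ]
 [ 0.47418207 -0.16105902]
 [ 0.7006456  -0.10649234]
 [ 0.5951279   0.33142918]]
z of board 0.013212137371960586 worktop 0.00011013809179571954
top 85 [ 0.48330861 -0.08974567  0.12119688] [ 0.46919392 -0.09842941  0.09517717] [ 0.49943584 -0.08320516  0.13485255]
[256.97647059 362.94117647]
((0.48405224084854126, -0.09035658091306686), (0.030663564801216125, 0.013382112607359886), 8.069403648376465)
scene 271 [ 0.48056724 -0.09602258  0.11551012] [ 0.46718485 -0.1004731   0.09546363] [ 0.49928277 -0.08626287  0.12889409]
[263.69741697 314.42435424]
((0.4833533465862274, -0.09430086612701416), (0.03252705931663513, 0.011501281522214413), 14.631474494934082)
rodish 1300
```

View pics/crop.png

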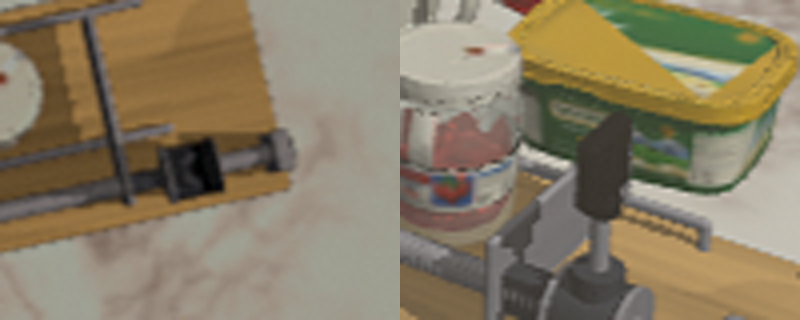

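The crops confirm the black wing bar on the collar: centre (363,257) in the top view and (314,264) in the scene view, long side across the rod. Next I measure the rod's direction and the row, and work out the approach.

```bash
cat >> h.py <<'E'
def rows(target,yaw):
    o=r.get_obs(); from scipy.spatial.transform import Rotation as R
    R0=R.from_euler('xyz',o['orientation']); R1=R.from_euler('xyz',[np.pi,0,yaw])
    print('rows', (R0.inv().apply(np.array(target)-o['ee_pos'])*1000).round(1),(R0.inv()*R1).as_rotvec().round(3),'t',o['time_s'],'F',o['ft_force'].round(2))
E
python3 - <<'E'
from h import *
b=cam('top');P=pts(b);v,u=np.mgrid[:420,:560]
s=np.array([.483,-.093])
for n,c in(('top',b),('scene',cam('scene'))):
    X=pts(c); th=.21
    for k in range(6):
        d=np.array([-np.sin(th),np.cos(th)]); nrm=np.array([np.cos(th),np.sin(th)])
        q=X[...,:2]-s; al=q@d; la=q@nrm
        w=(al>.06)&(al<.30)&(abs(la)<.03)&(X[...,2]>.038)&(X[...,2]<.056)
        p=X[w][:,:2].astype(np.float32); l=cv2.fitLine(p,cv2.DIST_HUBER,0,1e-4,1e-4).ravel()
        e=l[:2]*np.sign(l[1]); th=np.arctan2(-e[0],e[1])
    print(n,len(p),'yaw',th,'rod lateral offset at screw',(l[2:]-s)@np.array([np.cos(th),np.sin(th)]))
    d=np.array([-np.sin(th),np.cos(th)]); nrm=np.array([np.cos(th),np.sin(th)])
    q=X[...,:2]-s; al=q@d; la=q@nrm
    for nm,w in (('jar top',(X[...,2]>.088)&(X[...,2]<.105)),('tin top',(X[...,2]>.064)&(X[...,2]<.076))):
        w=w&(la>.03)&(la<.11)&(al>.04)&(al<.22)
        print(nm,w.sum(),'al',np.percentile(al[w],[1,99]),'la',np.percentile(la[w],[1,99]))
    w=(la>.05)&(la<.09)&(al>.0)&(al<.32)&(X[...,2]>.03)
    hst=[(round(x,3),round(float(X[...,2][w&(abs(al-x)<.0025)].max(initial=0)),3)) for x in np.arange(.02,.3,.005)]
    print(hst)
rows([.483,-.093,.20],th)
E
```

```text
top 484 yaw 0.23852773 rod lateral offset at screw 0.0010554911881172965
jar top 544 al [0.08688183 0.1448499 ] la [0.04243267 0.10092869]
tin top 603 al [0.04202935 0.21937073] la [0.03517384 0.1071009 ]
[(np.float64(0.02), 0.0), (np.float64(0.025), 0.0), (np.float64(0.03), 0.0), (np.float64(0.035), 0.0), (np.float64(0.04), 0.071), (np.float64(0.045), 0.073), (np.float64(0.05), 0.0), (np.float64(0.055), 0.0), (np.float64(0.06), 0.0), (np.float64(0.065), 0.0), (np.float64(0.07), 0.0), (np.float64(0.075), 0.0), (np.float64(0.08), 0.0), (np.float64(0.085), 0.103), (np.float64(0.09), 0.102), (np.float64(0.095), 0.102), (np.float64(0.1), 0.103), (np.float64(0.105), 0.102), (np.float64(0.11), 0.101), (np.float64(0.115), 0.101), (np.float64(0.12), 0.104), (np.float64(0.125), 0.101), (np.float64(0.13), 0.1), (np.float64(0.135), 0.102), (np.float64(0.14), 0.102), (np.float64(0.145), 0.102), (np.float64(0.15), 0.069), (np.float64(0.155), 0.0), (np.float64(0.16), 0.0), (np.float64(0.165), 0.072), (np.float64(0.17), 0.076), (np.float64(0.175), 0.072), (np.float64(0.18), 0.072), (np.float64(0.18
[... 1700 characters left out ...]
64(0.185), 0.068), (np.float64(0.19), 0.068), (np.float64(0.195), 0.067), (np.float64(0.2), 0.068), (np.float64(0.205), 0.067), (np.float64(0.21), 0.068), (np.float64(0.215), 0.068), (np.float64(0.22), 0.068), (np.float64(0.225), 0.068), (np.float64(0.23), 0.069), (np.float64(0.235), 0.07), (np.float64(0.24), 0.07), (np.float64(0.245), 0.0), (np.float64(0.25), 0.0), (np.float64(0.255), 0.065), (np.float64(0.26), 0.066), (np.float64(0.265), 0.065), (np.float64(0.27), 0.0), (np.float64(0.275), 0.049), (np.float64(0.28), 0.078), (np.float64(0.285), 0.079), (np.float64(0.29), 0.077), (np.float64(0.295), 0.0)]
rows [-482.7 -405.2   31.3] [-0.00e+00  1.00e-03  2.51e+00] t 0.3 F [-0.48 -0.19 -0.21]
```

```bash
python3 -m creep '-480 -405 25 0 0 2.51;-480 -405 25 0 0 2.51;-480 -405 25 0 0 2.51;-480 -405 25 0 0 2.51;-480 -405 25 0 0 2.51;-480 -405 25 0 0 2.51;-480 -405 25 0 0 2.51;-480 -405 25 0 0 2.51' 50; python3 -c "
from h import *
rows([.4835,-.0925,.205],.243)"
```

```text
time_s: 0.97
ee_pos: [0.3433, 0.1673, 0.2183]
orientation: [3.141, -0.0, 1.752]
ft_force: [0.9, -0.1, -0.5]
finger_gap: 0.0498
grasp_force: 0.0
rows [-280.9   91.    13.3] [ 1.000e-03 -1.000e-03  1.509e+00] t 0.9667 F [ 0.93 -0.15 -0.5 ]
```

```bash
python3 -m creep '-281 91 13 0 0 1.51;-281 91 13 0 0 1.51;-281 91 13 0 0 1.51;-281 91 13 0 0 1.51;-281 91 13 0 0 1.51;-281 91 13 0 0 1.51;-281 91 13 0 0 1.51;-281 91 13 0 0 1.51' >/dev/null; python3 -c "
from h import *
rows([.4835,-.0925,.205],.243)"
```

```text
rows [-0.6 -4.9 -0.6] [ 0.003 -0.     0.502] t 1.6333 F [1.25 0.94 0.35]
```

```bash
python3 -m creep '0 0 0 0 0 0.5;0 0 0 0 0 0.5;0 0 0 0 0 0.5;0 0 0 0 0 0.5;0 0 0 0 0 0.5;0 0 0 0 0 0.5' >/dev/null
python3 - <<'E'
from h import *
rows([.4835,-.0925,.205],.243)
c=cam('wrist','w1.png');X=pts(c)
d=np.array([-np.sin(.243),np.cos(.243)]); n=np.array([np.cos(.243),np.sin(.243)]); s=np.array([.4835,-.0925])
w=(X[...,2]>.118)&(X[...,2]<.134)&(np.hypot(*(np.moveaxis(X[...,:2]-s,-1,0)))<.03)
p=X[w]; print(len(p),p.mean(0),np.argwhere(w).mean(0))
q=p[:,:2]-s; print('al',np.percentile(q@d,[1,50,99]),'la',np.percentile(q@n,[1,50,99]),cv2.minAreaRect(p[:,:2].astype(np.float32)))
E
```

```text
rows [-1.5  2.1 -0. ] [-0.     0.     0.018] t 2.1333 F [-0.36 -0.17 -0.36]
589 [ 0.48708279 -0.09188496  0.12739972] [223.475382   279.03735144]
al [-0.00560909 -0.00022883  0.0048939 ] la [-0.01269463  0.00374341  0.0176879 ] ((0.4857069253921509, -0.09235336631536484), (0.03133475407958031, 0.009814891964197159), 16.797582626342773)
```

View pics/w1.png

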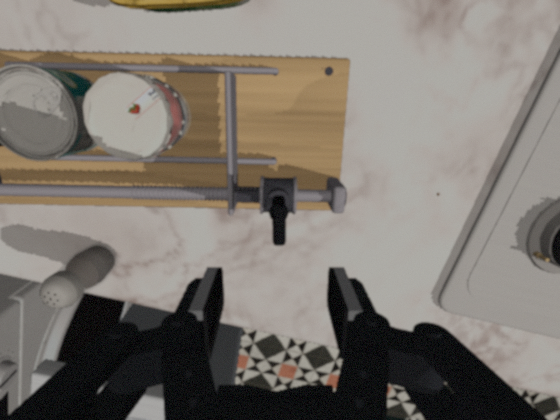

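The wrist view shows the wing bar in line between the open fingers: centre (279,223), about 31 x 10 mm, with its long side at yaw 0.29. Descending to it.

```bash
python3 -m creep '0 2.5 30 0 0 -0.02;0 2.5 55 0 0 -0.02;0 2.5 75 0 0 -0.02;0 2.5 90 0 0 -0.02;0 2.5 103 0 0 -0.02;0 2.5 108 0 0 -0.02;0 2.5 108 0 0 -0.02'; python3 -c "
from h import *
rows([.4855,-.0924,.097],.283)"
```

```text
time_s: 2.77
ee_pos: [0.4841, -0.0922, 0.0958]
orientation: [-3.14, 0.003, 0.279]
ft_force: [-0.4, -0.6, -0.3]
finger_gap: 0.0499
grasp_force: 0.0
rows [ 1.3  0.6 -1.2] [-0.001  0.003 -0.004] t 2.7667 F [-0.42 -0.64 -0.33]
```

```bash
python3 -m creep '1 0.5 -1 0 0 0;1 0.5 -1 0 0 0;1 0.5 -1 0 0 0;1 0.5 -1 0 0 0;1 0.5 -1 0 0 0;1 0.5 -1 0 0 0' 0; python3 -c "
from h import *
rows([.4855,-.0924,.097],.283);print(r.get_obs()['wrist_torque'])"
```

```text
time_s: 3.27
ee_pos: [0.4872, -0.0924, 0.0993]
orientation: [3.141, -0.003, 0.278]
ft_force: [-0.5, 3.4, 5.2]
finger_gap: 0.0091
grasp_force: 61.0
rows [-1.6 -0.5  2.3] [ 0.    -0.003 -0.005] t 3.2667 F [-0.49  3.44  5.23]
[ 0.41065399  0.20808858 -0.1268502 ]
```

```bash
python3 -m creep '0 0 0 0 0 -0.12;0 0 -0.6 0 0 -0.24;0 0 -1 0 0 -0.36;0 0 -1.4 0 0 -0.48;0 0 -1.8 0 0 -0.6;0 0 -2.1 0 0 -0.72;0 0 -2.4 0 0 -0.84;0 0 -2.7 0 0 -0.9' ; python3 -m creep '0 0 0 0 0 0;0 0 0 0 0 0;0 0 0 0 0 0'
python3 - <<'E'
from h import *
print(r.get_obs()['wrist_torque'])
c=cam('wrist');t=cam('top');cv2.imwrite('pics/w2.png',cv2.hconcat([cv2.resize(c['pixels'][120:,100:460],None,fx=1,fy=1),cv2.resize(t['pixels'][200:300,330:430],(300,300),interpolation=cv2.INTER_CUBIC)]))
E
```

```text
time_s: 3.93
ee_pos: [0.486, -0.0926, 0.102]
orientation: [3.141, -0.0, 1.183]
ft_force: [-3.8, 0.5, 7.4]
finger_gap: 0.0093
grasp_force: 61.3
time_s: 4.18
ee_pos: [0.486, -0.0926, 0.102]
orientation: [3.141, -0.0, 1.178]
ft_force: [-3.8, 1.1, 7.8]
finger_gap: 0.009
grasp_force: 61.4
[0.28985161 0.63800644 0.0696578 ]
```

View pics/w2.png

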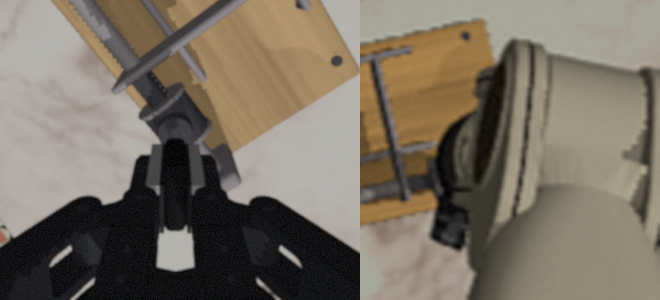

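The wing bar (175,185) is parallel between the pads and has turned with the gripper, so the screw is at about 0.93 rad. The stop hasn't shifted. Now I slide along the rack's +y, which in tool axes is (0.805, -0.594).

```bash
cat >> h.py <<'E'
D=np.array([-np.sin(.243),np.cos(.243)]);N=np.array([np.cos(.243),np.sin(.243)])
S0=np.array([.486,-.0926])
def st():
    o=r.get_obs();q=o['ee_pos'][:2]-S0;F=o['ft_force']
    print('t',o['time_s'],'along',(q@D*1e3).round(2),'lat',(q@N*1e3).round(2),'z',o['ee_pos'][2].round(4),'yaw',o['orientation'][2].round(3),'Fd',(F[:2]@D).round(2),'Fn',(F[:2]@N).round(2),'Fz',F[2].round(2),'Tz',o['wrist_torque'][2].round(3),'gap',o['finger_gap'].round(4))
E
python3 -m creep '3.2 -2.4 -0.5 0 0 0;6.4 -4.8 -1 0 0 0;9.7 -7.1 -1 0 0 0;12.9 -9.5 -1 0 0 0;16.1 -11.9 -1 0 0 0;19.3 -14.3 -1 0 0 0;22.5 -16.6 -1 0 0 0;24.1 -17.8 -1 0 0 0'>/dev/null; python3 -c "
from h import *
st()"
python3 -m creep '0.8 -0.6 0 0 0 0;0.8 -0.6 0 0 0 0;0.8 -0.6 0 0 0 0'>/dev/null; python3 -c "
from h import *
st()"
```

```text
Traceback (most recent call last):
  File "h.py", line 20, in st
    print('t',o['time_s'],'along',(q@D*1e3).round(2),'lat',(q@N*1e3).round(2),'z',o['ee_pos'][2].round(4),'yaw',o['orientation'][2].round(3),'Fd',(F[:2]@D).round(2),'Fn',(F[:2]@N).round(2),'Fz',F[2].round(2),'Tz',o['wrist_torque'][2].round(3),'gap',o['finger_gap'].round(4))
                                                                                                                                                                                                                                                         ^^^^^^^^^^^^^^^^^^^^^
AttributeError: 'float' object has no attribute 'round'
Traceback (most recent call last):
  File "h.py", line 20, in st
    print('t',o['time_s'],'along',(q@D*1e3).round(2),'lat',(q@N*1e3).round(2),'z',o['ee_pos'][2].round(4),'yaw',o['orientation'][2].round(3),'Fd',(F[:2]@D).round(2),'Fn',(F[:2]@N).round(2),'Fz',F[2].round(2),'Tz',o['wrist_torque'][2].round(3),'gap',o['finger_gap'].round(4))
                                                                                                                                                                                                                                                         ^^^^^^^^^^^^^^^^^^^^^
AttributeError: 'float' object has no attribute 'round'
```

```bash
sed -i "s/o\['finger_gap'\].round(4)/round(o['finger_gap'],4)/" h.py; python3 -c "
from h import *
st()"
python3 -m creep '0.8 -0.6 0 0 0 0;1.6 -1.2 0 0 0 0;2.4 -1.8 0 0 0 0;3.2 -2.4 0 0 0 0;4 -3 0 0 0 0;4.8 -3.6 0 0 0 0' >/dev/null; python3 -c "
from h import *
st()"
```

```text
t 5.2 along 31.41 lat 0.15 z 0.102 yaw 1.178 Fd -1.35 Fn -2.37 Fz 5.81 Tz 0.054 gap 0.009
t 5.7 along 37.05 lat 0.15 z 0.102 yaw 1.178 Fd -2.62 Fn -2.99 Fz 6.02 Tz 0.078 gap 0.0089
```

```bash
for i in 1 2; do python3 -m creep '0.8 -0.6 0 0 0 0;1.6 -1.2 0 0 0 0;2.4 -1.8 0 0 0 0;3.2 -2.4 0 0 0 0;4 -3 0 0 0 0;4 -3 0 0 0 0' >/dev/null; python3 -c "
from h import *
st()"; done
```

```text
t 6.2 along 41.9 lat 0.15 z 0.102 yaw 1.178 Fd -1.97 Fn -2.25 Fz 5.76 Tz -0.006 gap 0.0093
t 6.7 along 46.88 lat 0.12 z 0.102 yaw 1.178 Fd -2.95 Fn -2.83 Fz 5.36 Tz 0.043 gap 0.0093
```

```bash
for i in 1 2; do python3 -m creep '0.8 -0.6 0 0 0 0;1.6 -1.2 0 0 0 0;2.4 -1.8 0 0 0 0;3.2 -2.4 0 0 0 0;4 -3 0 0 0 0;4 -3 0 0 0 0' >/dev/null; python3 -c "
from h import *
st()"; done
```

```text
t 7.2 along 51.9 lat 0.17 z 0.102 yaw 1.178 Fd -2.83 Fn -2.42 Fz 5.01 Tz 0.049 gap 0.0089
t 7.7 along 56.92 lat 0.18 z 0.102 yaw 1.178 Fd -3.71 Fn -2.32 Fz 5.12 Tz 0.003 gap 0.0089
```

```bash
for i in 1 2; do python3 -m creep '0.8 -0.6 0 0 0 0;1.6 -1.2 0 0 0 0;2.4 -1.8 0 0 0 0;2.4 -1.8 0 0 0 0' >/dev/null; python3 -c "
from h import *
st()"; done
```

```text
t 8.0333 along 59.81 lat 0.19 z 0.102 yaw 1.178 Fd -3.58 Fn -2.8 Fz 5.49 Tz 0.059 gap 0.0093
t 8.3667 along 62.79 lat 0.18 z 0.102 yaw 1.178 Fd -2.3 Fn -2.8 Fz 5.47 Tz -0.003 gap 0.0088
```

```bash
for i in 1 2; do python3 -m creep '0.8 -0.6 0 0 0 0;1.6 -1.2 0 0 0 0;1.6 -1.2 0 0 0 0' >/dev/null; python3 -c "
from h import *
st()"; done
```

```text
t 8.6167 along 64.74 lat 0.2 z 0.102 yaw 1.178 Fd -2.97 Fn -2.33 Fz 5.0 Tz -0.024 gap 0.0089
t 8.8667 along 66.81 lat 0.18 z 0.102 yaw 1.178 Fd -3.55 Fn -2.02 Fz 5.2 Tz 0.037 gap 0.0089
```

```bash
for i in 1 2; do python3 -m creep '0.8 -0.6 0 0 0 0;1.6 -1.2 0 0 0 0;1.6 -1.2 0 0 0 0' >/dev/null; python3 -c "
from h import *
st()"; done
python3 - <<'E'
from h import *
c=cam('scene');X=pts(c)
q=X[...,:2]-S0; al=q@D; la=q@N
w=(la>.06)&(la<.08)&(al>.0)&(al<.32)&(X[...,2]>.03)
print([(round(x*1e3),round(1e3*float(X[...,2][w&(abs(al-x)<.002)].max(initial=0)))) for x in np.arange(.1,.3,.004)])
cv2.imwrite('pics/s2.png',cv2.resize(c['pixels'][180:330,130:390],None,fx=3,fy=3))
E
```

```text
t 9.1167 along 68.81 lat 0.21 z 0.102 yaw 1.178 Fd -2.99 Fn -1.13 Fz 4.59 Tz 0.033 gap 0.0093
t 9.3667 along 70.81 lat 0.21 z 0.102 yaw 1.178 Fd -3.82 Fn -1.66 Fz 5.75 Tz -0.009 gap 0.009
[(100, 0), (104, 0), (108, 42), (112, 38), (116, 97), (120, 98), (124, 97), (128, 0), (132, 0), (136, 0), (140, 0), (144, 0), (148, 0), (152, 0), (156, 0), (160, 96), (164, 95), (168, 97), (172, 97), (176, 96), (180, 69), (184, 68), (188, 67), (192, 68), (196, 68), (200, 68), (204, 68), (208, 69), (212, 69), (216, 67), (220, 68), (224, 68), (228, 67), (232, 68), (236, 67), (240, 67), (244, 66), (248, 68), (252, 69), (256, 65), (260, 65), (264, 65), (268, 0), (272, 0), (276, 0), (280, 60), (284, 78), (288, 78), (292, 0), (296, 0)]
```

View pics/s2.png

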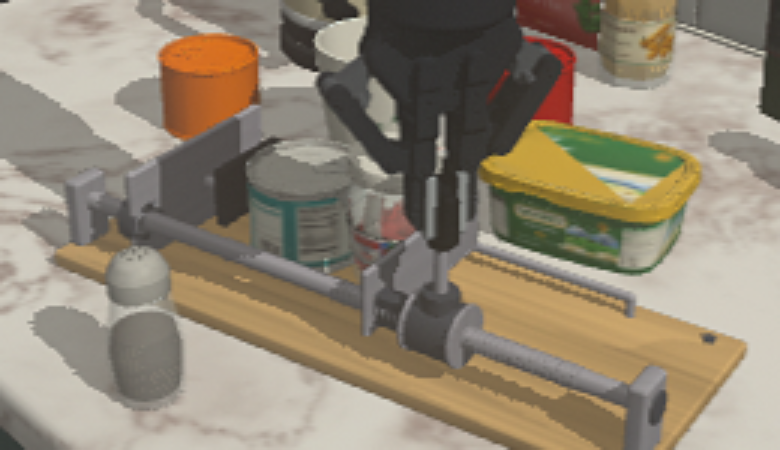

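The row has closed up: jar against plate, and the tin's end at about (250,180) is almost at the black pad (235,180). From here I go in 1 mm steps, watching the force.

```bash
for i in 1 2 3; do python3 -m creep '0.8 -0.6 0 0 0 0;0.8 -0.6 0 0 0 0' >/dev/null; python3 -c "
from h import *
st()"; done
```

```text
t 9.5833 along 71.78 lat 0.21 z 0.102 yaw 1.178 Fd -2.86 Fn -2.05 Fz 5.48 Tz 0.05 gap 0.0088
t 9.75 along 72.78 lat 0.21 z 0.102 yaw 1.178 Fd -3.48 Fn -1.49 Fz 5.24 Tz -0.006 gap 0.0089
t 9.9167 along 73.77 lat 0.2 z 0.102 yaw 1.178 Fd -3.33 Fn -1.78 Fz 5.14 Tz 0.043 gap 0.0092
```

```bash
for i in 1 2 3; do python3 -m creep '0.8 -0.6 0 0 0 0;0.8 -0.6 0 0 0 0' >/dev/null; python3 -c "
from h import *
st()"; done
```

```text
t 10.0833 along 74.8 lat 0.22 z 0.102 yaw 1.178 Fd -3.4 Fn -1.87 Fz 4.98 Tz 0.063 gap 0.009
t 10.25 along 75.8 lat 0.21 z 0.102 yaw 1.178 Fd -3.2 Fn -1.86 Fz 5.41 Tz 0.011 gap 0.0087
t 10.4167 along 76.76 lat 0.21 z 0.102 yaw 1.178 Fd -3.47 Fn -0.69 Fz 5.68 Tz 0.034 gap 0.0088
```

```bash
for i in 1 2 3; do python3 -m creep '0.8 -0.6 0 0 0 0;0.8 -0.6 0 0 0 0' >/dev/null; python3 -c "
from h import *
st()"; done
```

```text
t 10.5833 along 77.59 lat 0.23 z 0.102 yaw 1.178 Fd -4.04 Fn -1.05 Fz 5.87 Tz 0.044 gap 0.0086
t 10.75 along 78.38 lat 0.19 z 0.102 yaw 1.178 Fd -4.79 Fn -2.63 Fz 5.49 Tz 0.04 gap 0.009
t 10.9167 along 79.05 lat 0.23 z 0.102 yaw 1.177 Fd -6.75 Fn -2.35 Fz 4.26 Tz 0.022 gap 0.0094
```

```bash
for i in 1 2; do python3 -m creep '0.8 -0.6 0 0 0 0;0.8 -0.6 0 0 0 0;0.8 -0.6 0 0 0 0' >/dev/null; python3 -c "
from h import *
st()"; done
```

```text
t 11.1667 along 79.75 lat 0.22 z 0.102 yaw 1.177 Fd -6.49 Fn -1.68 Fz 5.04 Tz 0.058 gap 0.0094
t 11.4167 along 80.36 lat 0.21 z 0.102 yaw 1.177 Fd -7.92 Fn -1.41 Fz 4.79 Tz 0.143 gap 0.0086
```

```bash
for i in 1 2; do python3 -m creep '0.8 -0.6 0 0 0 0;0.8 -0.6 0 0 0 0;0.8 -0.6 0 0 0 0' >/dev/null; python3 -c "
from h import *
st()"; done; python3 -m creep '0.4 -0.3 0 0 0 0;0.4 -0.3 0 0 0 0'>/dev/null;  python3 -c "
from h import *
st()"
```

```text
t 11.6667 along 80.97 lat 0.22 z 0.102 yaw 1.177 Fd -8.76 Fn -1.18 Fz 3.63 Tz 0.069 gap 0.0088
t 11.9167 along 81.59 lat 0.24 z 0.102 yaw 1.176 Fd -10.34 Fn -1.87 Fz 3.0 Tz 0.034 gap 0.009
t 12.0833 along 81.74 lat 0.21 z 0.102 yaw 1.176 Fd -11.85 Fn -1.86 Fz 3.49 Tz 0.033 gap 0.009
```

```bash
python3 -m creep '0 0 0 0 0 0.1;0 0 0.6 0 0 0.2;0 0 0.9 0 0 0.3;0 0 0.9 0 0 0.3'>/dev/null; python3 -c "
from h import *
st()"; python3 -m creep '0 0 0 0 0 0;0 0 0 0 0 0'>/dev/null;  python3 -c "
from h import *
st()"
```

```text
t 12.4167 along 81.41 lat 0.82 z 0.1011 yaw 0.872 Fd -11.38 Fn -0.61 Fz 1.49 Tz -0.06 gap 0.0088
t 12.5833 along 81.39 lat 0.83 z 0.1011 yaw 0.876 Fd -12.74 Fn -1.06 Fz 1.96 Tz -0.108 gap 0.009
```

```bash
python3 -m creep '0 0 0 0 0 0.08;0 0 0.5 0 0 0.16;0 0 0.7 0 0 0.24;0 0 0.9 0 0 0.32;0 0 0.9 0 0 0.32'>/dev/null; python3 -c "
from h import *
st()"; python3 -m creep '0 0 0 0 0 0.08;0 0 0.5 0 0 0.16;0 0 0.7 0 0 0.24;0 0 0.9 0 0 0.3;0 0 0.9 0 0 0.3'>/dev/null; python3 -c "
from h import *
st()"
```

```text
t 13.0 along 81.11 lat 1.21 z 0.1002 yaw 0.553 Fd -13.7 Fn 1.36 Fz 1.43 Tz -0.04 gap 0.0087
t 13.4167 along 80.69 lat 1.34 z 0.0993 yaw 0.253 Fd -13.63 Fn 0.58 Fz -0.31 Tz -0.063 gap 0.0095
```

```bash
python3 -m creep '0 0 0.2 0 0 0.06;0 0 0.2 0 0 0.12;0 0 0.2 0 0 0.12;0 0 0.2 0 0 0.12'>/dev/null; python3 -c "
from h import *
st();print(r.get_obs()['wrist_torque'])"
```

```text
t 13.75 along 80.76 lat 1.37 z 0.0994 yaw 0.142 Fd -14.44 Fn 0.46 Fz 1.72 Tz 2.193 gap 0.009
[-2.85677651 -0.64127888  2.19317261]
```

```bash
python3 -m creep '0 1 0 0 0 -0.03;0 2 0 0 0 -0.06;0 3 0 0 0 -0.08;0 3 0 0 0 -0.08'>/dev/null; python3 -c "
from h import *
st()"; python3 -m creep '0 0 0 0 0 0;0 0 0 0 0 0;0 0 0 0 0 0;0 0 0 0 0 0' 45; python3 -c "
from h import *
st()"
```

```text
t 14.0833 along 80.22 lat 1.34 z 0.0993 yaw 0.22 Fd -6.09 Fn 1.7 Fz 1.76 Tz 0.799 gap 0.0092
time_s: 14.42
ee_pos: [0.4652, -0.0131, 0.0983]
orientation: [-3.14, 0.001, 0.218]
ft_force: [0.2, 0.2, -0.2]
finger_gap: 0.0446
grasp_force: 0.0
t 14.4167 along 82.16 lat -1.03 z 0.0983 yaw 0.218 Fd 0.16 Fn 0.25 Fz -0.19 Tz 0.054 gap 0.0446
```

Released. Rise and check the result.

```bash
python3 -m creep '0 0 -15 0 0 0;0 0 -35 0 0 0;0 0 -60 0 0 0;0 0 -90 0 0 0;0 0 -110 0 0 0;0 0 -110 0 0 0'>/dev/null
python3 - <<'E'
from h import *
c=cam('wrist','w3.png');X=pts(c)
w=(X[...,2]>.116)&(X[...,2]<.134)&(np.hypot(*(np.moveaxis(X[...,:2]-S0-.0805*D,-1,0)))<.03)
p=X[w]; rc=cv2.minAreaRect(p[:,:2].astype(np.float32)); print(len(p),rc,np.radians(rc[2]),'along',(np.array(rc[0])-[.4857,-.0924])@D)
for c in (cam('scene'),c):
    X=pts(c);q=X[...,:2]-S0; al=q@D; la=q@N
    w=(la>.06)&(la<.08)&(al>.0)&(al<.32)&(X[...,2]>.03)
    print([(round(x*1e3),round(1e3*float(X[...,2][w&(abs(al-x)<.0015)].max(initial=0)))) for x in np.arange(.112,.3,.003)])
    for nm,w in (('jar',(X[...,2]>.088)&(X[...,2]<.105)),('tin',(X[...,2]>.064)&(X[...,2]<.076))):
        w=w&(la>.02)&(la<.12)&(al>.13)&(al<.25)&((nm=='jar')|(al>.19)); print(nm,np.percentile(la[w],[1,99]),np.percentile(al[w],[1,99]))
E
```

```text
558 ((0.4667208790779114, -0.015378007665276527), (0.031396470963954926, 0.009897408075630665), 12.404561996459961) 0.2165004491059875 along 0.07932579641068728
[(112, 0), (115, 0), (118, 41), (121, 52), (124, 94), (127, 97), (130, 97), (133, 97), (136, 97), (139, 98), (142, 98), (145, 98), (148, 98), (151, 97), (154, 98), (157, 97), (160, 98), (163, 97), (166, 98), (169, 99), (172, 98), (175, 98), (178, 98), (181, 99), (184, 98), (187, 45), (190, 71), (193, 69), (196, 68), (199, 69), (202, 69), (205, 69), (208, 69), (211, 69), (214, 71), (217, 68), (220, 68), (223, 68), (226, 68), (229, 68), (232, 68), (235, 67), (238, 67), (241, 68), (244, 68), (247, 68), (250, 67), (253, 67), (256, 68), (259, 70), (262, 70), (265, 68), (268, 65), (271, 63), (274, 0), (277, 0), (280, 72), (283, 78), (286, 78), (289, 78), (292, 0), (295, 0), (298, 0)]
jar [0.04226661 0.10168018] [0.13055013 0.18379525]
tin [0.03316548 0.10652738] [0.19100365 0.24947573]
[(112, 0), (115, 0), (118, 69), (121, 70), (124, 98), (127, 99), (130, 99), (133, 99), (136, 99), (139, 99), (142, 99), (145, 99), (148, 99), (151, 100), (154, 99), (157, 98), (160, 99), (163, 100), (166, 99), (169, 99), (172, 100), (175, 99), (178, 99), (181, 100), (184, 100), (187, 98), (190, 0), (193, 0), (196, 70), (199, 70), (202, 71), (205, 71), (208, 71), (211, 70), (214, 71), (217, 70), (220, 70), (223, 70), (226, 69), (229, 69), (232, 69), (235, 69), (238, 69), (241, 69), (244, 70), (247, 69), (250, 69), (253, 69), (256, 69), (259, 72), (262, 71), (265, 67), (268, 67), (271, 63), (274, 0), (277, 0), (280, 75), (283, 79), (286, 80), (289, 78), (292, 0), (295, 0), (298, 0)]
jar [0.04555326 0.10371968] [0.13064957 0.18338664]
tin [0.03568115 0.10668621] [0.19472248 0.24932043]
```

View pics/w3.png

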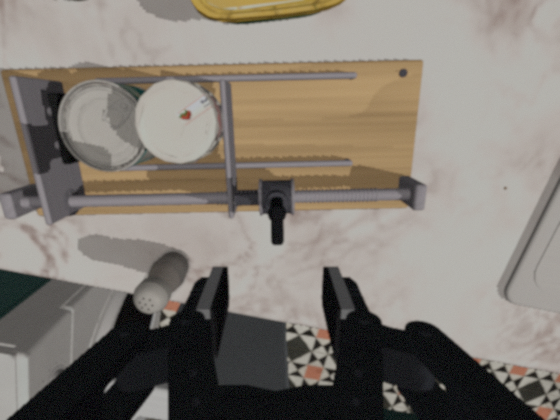

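The wrist view shows jar (180,122) and tin (105,125) packed between plate (228,150) and pad (60,125), upright. The wing (277,215) is at yaw 0.217, which is tight. As a last check I measure how far the pad has been pushed in.

Run:
```python
from h import *
a=cv2.imread('pics/s.png');c=cam('scene');b=c['pixels'];X=pts(c)
print(c['world_from_camera'][:3,3])
out=[]
for n,i in(('before',a),('now',b)):
    g=cv2.cvtColor(i,cv2.COLOR_BGR2GRAY)
    m=(g[222:262,190:232]<55).astype(np.uint8)
    k,l,s,ce=cv2.connectedComponentsWithStats(m); j=1+s[1:,4].argmax(); print(n,s[j],ce[j])
    out.append(cv2.resize(i[215:275,170:260],None,fx=4,fy=4,interpolation=cv2.INTER_CUBIC))
cv2.imwrite('pics/pad.png',cv2.hconcat(out))
# pixel shift per mm along D near the pad
M=np.linalg.inv(c['world_from_camera']);F=f(c)
def pr(al):
    p=M@np.array([*(S0+al*D+.07*N),.055,1]);return np.array([c['cx']+F*p[0]/-p[2],c['cy']-F*p[1]/-p[2]])
print('px/mm',(pr(.27)-pr(.26))/10,pr(.26))
```

```text
[ 0.00352442 -0.51017925  0.49154534]
before [17 13 10 19 39] [23.56410256 22.41025641]
now [17 29  1  1  1] [17. 29.]
px/mm [-0.40110809 -0.13162446] [212.77109299 235.26264691]
```

View pics/pad.png

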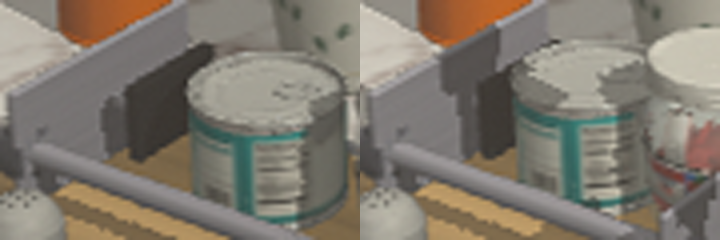

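The crop shows the pad's left edge moved about 2.2 px, from x=127 to x≈118 at 4x. That is about 5 mm of spring, or 7 to 8 N, well inside 2 to 14 N, so I hand in.

```bash
python3 -c "
from station import r
print(r.finish_job())"
```

```text
the job is handed in; nothing more can be done
None
```

I loosened the thumbscrew, slid the stop about 79 mm until tin and jar sat snug against the far pad, tightened the screw to its hard end and let go. From the camera I estimate about 5 mm of spring, or 7–8 N on the row; the job is handed in, but no verdict came back.

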